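Line up the volumetric flasks by height on the marked strip

ROBOT

A 6-joint arm with a two-finger parallel gripper is mounted at the origin on the work surface. World frame = base frame: x ahead of the robot, y to its left, z up, the work surface at z = 0. Lengths are in m, angles in rad, forces in N, time in s.
With the tool pointing down it reaches from about 0.35 to 0.775 m from the base axis. Payload 5.5 kg.
Tool frame: the origin (TCP) lies at the very end of the fingers, on their centre line; the grasp point (between the pads) lies env.hold_point_z behind it (env.hold_point_z is the distance from the TCP to the grasp point, in m); z points along the fingers, y is the line along which they close (so a half turn about z gives the same grasp; the last joint's range is limited). The gripper opens to 85 mm and grips with 20 to 120 N. Pads are 22 mm wide; open, the fingers measure 114 mm over their backs; the gripper's body (76 mm by 85 mm) begins 54 mm behind the grasp point. The pads swing forward as they close: fully open they stand 13 mm farther back than shut.
Start: joints at [0.962, 0.313, 0.046, 1.304, 0, 1.431], TCP at [0.26, 0.513, 0.198] pointing down, gripper open.
Joint ranges: [-2.76, 2.76], [-0.86, 1.69], [-1.03, 1.26], [-2.2, 2.34], [-1.47, 1.5], [-3.14, 3.14]. Speed limits (rad/s): [2.57, 2.57, 3.14, 3.14, 3.14, 3.14].

INTERFACE

Orientations are given as a unit quaternion [w, x, y, z].
In Python, from workcell import env gives the robot as it stands.
- The arm moves only by the tool carry_out, never from a script. Its argument "steps" is a list of rows, each a list of 3 entries, a list of its own where there are three numbers: the turn, a rotation vector about the tool's x, y, z in degrees, then the shift along the tool's x, y, z in cm, then the closure in counts, from 0 (fully open) to 255 (shut). A call has exactly 8 rows; each row is the pose to reach, as a shift and turn from the pose commanded when the call began, along the tool's axes at that moment; what a row does not reach only later rows make up. A row lasts 1/8 s, in which the tool goes at most 62.5 mm and 10.7 degrees, less where a joint would pass 70% of its speed; a pose out of reach is approached as far as the arm can. A call with a gripper value outside its range is refused whole. The fingers move at their own pace and stop on an object; "force" is the grip in N (left out, the last holds). Time passes only in rows, so rows that repeat a pose let the fingers close, or fill a call up. It gives the time, the measured TCP pose, the force, the opening and the grip force at its end, in the units of the state.
- env.get_state(): the state, without advancing time (a new reading comes with each control period).
- env.read_camera(name): name is "side" or "top" or "wrist"; returns (picture, depth): 400x640x3 uint8, red, green, blue; 400x640 float32, m along the optical axis (not along the pixel's ray), 0 where there is no reading.
- env.get_calibration(name): a dict with "fx", "fy", "cx", "cy" (pixels), "D" ([k1, k2, p1, p2, k3] as OpenCV has them; the pictures are not rectified), "origin" and "orientation" of the camera in the world. Camera axes: x right, y up, looking along -z (the intrinsics and any distortion apply to the point x, -y, -z); pixel columns grow to the right and rows downward; lengths in m; the calibration is good to about 2 mm. A picture is of the moment at which its call begins: read the wrist's pose just before it. get_calibration takes no time and is no camera call; for the wrist camera it gives the pose at the moment of the call.
- env.hand_in(): hands the job in; it is judged then, once.
The state is a dict: "clock": time; "joint_pos": joint angles; "qvel": joint speeds; "tau": joint torques, N m; "tcp_pos": TCP position; "orientation": TCP orientation; "wrist_force": force on the tool from outside, world axes, zero at the start; "ft_torque": the same for the moment, N m; "finger_gap": finger opening in m; "grip_force": force on a finger pad.
Only numpy, scipy, OpenCV 4.12 (cv2) and the standard library are available. Lean on these libraries where they do the work, as an engineer would, in place of code of your own. Each camera call takes 0.05 s, during which the arm holds its last target. There are 200 camera calls.

TASK

Get the empty volumetric flasks ready for a dilution series: stand all four on the white strip in order of height, one centred on each round mark, rising from the shortest on the blue end mark to the tallest on the red end mark (the colours of the two middle marks do not matter). They are glass: set each one down, do not drop any or knock any over, and leave the brown reagent bottle and the purple-lidded jar where they stand.

Things in the scene. Friction and masses are not known exactly. Their poses are not given: they have to be found in the camera images.
- flask_10: the smallest of four empty stoppered amber-glass flasks, loose, upright, about 30 g: 88 mm tall in all, pear-shaped bulb 34 mm across and 42 mm high, flat foot 27 mm across, neck 13 mm across; on top a white round stopper 18 mm across, 22 mm tall, fixed to the neck (lift the flask by it). Origin: centre of the foot's underside; z up the neck; round, yaw of no account
- flask_25: the second smallest of four empty stoppered amber-glass flasks, loose, upright, about 45 g: 110 mm tall in all, pear-shaped bulb 44 mm across and 56 mm high, flat foot 35 mm across, neck 13 mm across; on top a white round stopper 18 mm across, 22 mm tall, fixed to the neck (lift the flask by it). Origin: centre of the foot's underside; z up the neck; round, yaw of no account
- flask_50: the second tallest of four empty stoppered amber-glass flasks, loose, upright, about 65 g: 135 mm tall in all, pear-shaped bulb 54 mm across and 72 mm high, flat foot 43 mm across, neck 13 mm across; on top a white round stopper 18 mm across, 22 mm tall, fixed to the neck (lift the flask by it). Origin: centre of the foot's underside; z up the neck; round, yaw of no account
- flask_100: the tallest of four empty stoppered amber-glass flasks, loose, upright, about 90 g: 162 mm tall in all, pear-shaped bulb 64 mm across and 90 mm high, flat foot 51 mm across, neck 13 mm across; on top a white round stopper 18 mm across, 22 mm tall, fixed to the neck (lift the flask by it). Origin: centre of the foot's underside; z up the neck; round, yaw of no account
- mark_blue: blue round mark, 70 mm across, at one end of the row (which end varies). Flush with the top of a fixed white strip (370 x 90 mm, top 4 mm above the bench); four marks in a straight line, 90 mm apart. Origin: centre of the mark on the strip's top; x across the strip, y along it
- mark_yellow: yellow round mark, 70 mm across, one of the two middle places of the row (which of the two varies). Flush with the top of a fixed white strip (370 x 90 mm, top 4 mm above the bench); four marks in a straight line, 90 mm apart. Origin: centre of the mark on the strip's top; x across the strip, y along it
- mark_black: black round mark, 70 mm across, the other middle place of the row. Flush with the top of a fixed white strip (370 x 90 mm, top 4 mm above the bench); four marks in a straight line, 90 mm apart. Origin: centre of the mark on the strip's top; x across the strip, y along it
- mark_red: red round mark, 70 mm across, at the other end of the row from the blue one. Flush with the top of a fixed white strip (370 x 90 mm, top 4 mm above the bench); four marks in a straight line, 90 mm apart. Origin: centre of the mark on the strip's top; x across the strip, y along it
- reagent: bystander: dark brown reagent bottle with black cap and paper label, 80 mm across, 175 mm tall, loose, standing beyond one end of the strip, not to be disturbed. Origin: centre of its underside
- jar: bystander: blue jar with purple lid and yellow band, 84 mm across, 110 mm tall, loose, standing beyond the other end of the strip, not to be disturbed. Origin: centre of its underside

How it is judged:
By the outcome, as a careful person would: the job done as asked, in the order asked, and still so for the second after the job is handed in, with the robot touching nothing.
It also fails if it takes over 90 s, if anything falls off the work surface, if the arm or the gripper's body presses on something with over 40 N, if the wrist force passes 120 N, or if a joint passes its speed limit or range.

## Working session

There is one attempt and no reset: what is moved stays moved. The work goes in short steps, Python scripts to look and compute and a tool call to move; the robot and the scene stay as the last step left them, time stands still between calls to the robot, and variables do not carry over. Pictures are saved under pics/ and viewed, at most 14 in all, crops included, and the job is handed in when it is done.

Besides the shell and the picture viewer there is one more tool, called after "Emit:" as name(argument=value, ...), one argument or row to a line, values as JSON. carry_out: Moves the arm, as the interface text tells. Its arguments: {"type":"object","properties":{"steps":{"type":"array","items":{"type":"array"}},"force":{"type":"number"}},"required":["steps"]}

```bash
mkdir -p pics; cat > h.py <<'E'
import numpy as np, cv2
from scipy.spatial.transform import Rotation as R
from workcell import env
def cal(n):
    c=env.get_calibration(n); K=np.array([[c['fx'],0,c['cx']],[0,c['fy'],c['cy']],[0,0,1.]])
    q=c['orientation']; return K,np.array(c['D']),np.array(c['origin']),R.from_quat([q[1],q[2],q[3],q[0]]).as_matrix()
def ray(n,px,c=None):
    K,D,o,M=c or cal(n); p=cv2.undistortPoints(np.array(px,float).reshape(-1,1,2),K,D).reshape(-1,2)
    return o,(M@np.c_[p[:,0],-p[:,1],-np.ones(len(p))].T).T
def onz(n,px,z,c=None):
    o,d=ray(n,px,c); return o+d*((z-o[2])/d[:,2])[:,None]
def grab(n,f=None):
    im,d=env.read_camera(n)
    if f: cv2.imwrite('pics/'+f+'.png',im[:,:,::-1])
    return im,d
E
python3 - <<'E'
from h import *
for n in('top','side'):
    grab(n,n+'0'); print(n,cal(n)[2:],cal(n)[0][0,0])
s=env.get_state();print(s,env.hold_point_z)
E
```

```text
top (array([ 0.34854748, -0.00131088,  1.19841194]), array([[-1.37759168e-02,  9.86107935e-01, -1.65533573e-01],
       [-9.99903758e-01, -1.38578368e-02,  6.60096204e-04],
       [-1.64301114e-03,  1.65526735e-01,  9.86203935e-01]])) 366.19417477104264
side (array([ 0.28252099, -0.91772261,  0.82165101]), array([[ 0.96038972,  0.16900094, -0.22156326],
       [-0.27847537,  0.61103314, -0.74100605],
       [ 0.01015178,  0.7733545 ,  0.63389254]])) 409.91033848382244
{'clock': 0.1, 'joint_pos': array([9.62399478e-01, 3.13948829e-01, 4.51148975e-02, 1.30361297e+00,
       1.07022369e-05, 1.43120835e+00]), 'qvel': array([-0.00106734, -0.00179041,  0.00088897, -0.00065621,  0.00079878,
        0.00113576]), 'tau': array([ 2.43283102e-03, -4.81727457e+01,  2.99242777e+01,  1.27741724e-02,
       -1.17012364e-04, -1.65814430e-05]), 'tcp_pos': array([0.25950754, 0.51254497, 0.19749383]), 'orientation': array([-3.06486838e-04,  2.32263677e-01,  9.72652509e-01, -7.66283987e-04]), 'wrist_force': array([ 0.15363934,  0.57105644, -0.26146446]), 'ft_torque': array([-0.063185  , -0.03389769,  0.00481744]), 'grip_force': 0.0, 'finger_gap': 0.08547555326952996} 0.0187
```

View pics/top0.png

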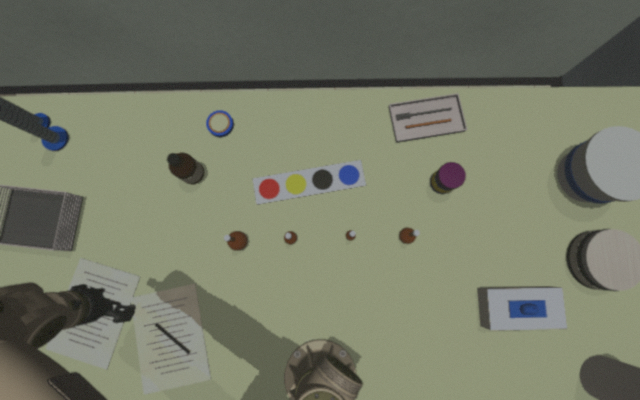

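View pics/side0.png

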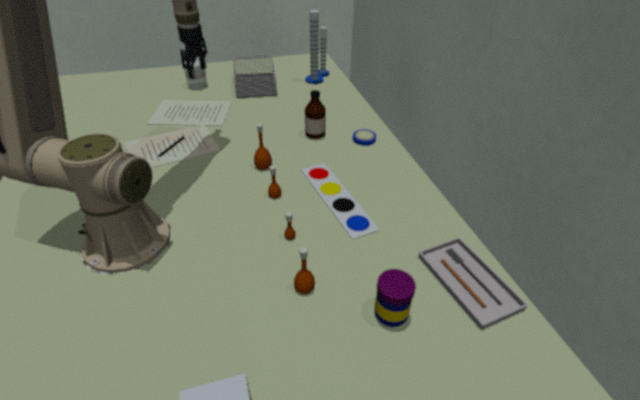

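The top view shows the marks red (269,189), yellow (296,184), black (322,180) and blue (348,175), with flasks at about (237,240), (290,238), (351,235) and (407,235). The side view shows the stoppers at about (260,128), (273,172), (290,216) and (303,254).

```bash
python3 - <<'E'
from h import *
def blobs(im,f,roi,amin=6):
    hsv=cv2.cvtColor(im,cv2.COLOR_RGB2HSV).astype(int); m=f(hsv).astype(np.uint8); k=np.zeros_like(m); x0,y0,x1,y1=roi;k[y0:y1,x0:x1]=1
    n,l,s,c=cv2.connectedComponentsWithStats(m*k); return [(c[i],s[i]) for i in range(1,n) if s[i][4]>=amin]
T,_=grab('top');S,_=grab('side')
h=lambda a,b,s=120,v=60:(lambda q:(q[...,0]>=a)&(q[...,0]<=b)&(q[...,1]>s)&(q[...,2]>v))
roi=(250,160,368,205)
for n,f in dict(red=lambda q:((q[...,0]<8)|(q[...,0]>172))&(q[...,1]>150)&(q[...,2]>80),yellow=h(22,35,190,90),blue=h(100,130,120,60),black=lambda q:q[...,2]<50).items():
    for c,s in blobs(T,f,roi,60): print(n,c,s[4],onz('top',[c],.004)[0].round(4))
am=lambda q:((q[...,0]<14)|(q[...,0]>175))&(q[...,1]>130)
wh=lambda q:(q[...,1]<45)&(q[...,2]>120)
cT,cS=cal('top'),cal('side')
for nm,im,r in(('top',T,(220,222,425,255)),('side',S,(245,115,325,300))):
    for k,f in(('amber',am),('white',wh)):
        for c,s in blobs(im,f,r): print(nm,k,c.round(1),s[:5])
E
```

```text
red [268.61153846 188.34615385] 260 [0.5919 0.1625 0.004 ]
blue [348.56690141 174.5       ] 284 [ 0.6354 -0.1048  0.004 ]
top amber [406.8 235.4] [401 229  13  13 108]
top amber [237.2 240.4] [229 232  17  17 187]
top amber [291.3 239.2] [286 233  10  10  39]
top amber [348.7 237. ] [347 235   5   4   7]
top white [416.9 232.2] [414 228   7   9  44]
top white [352.9 232.6] [350 230   7   6  35]
top white [225.8 237.1] [223 233   7   9  43]
top white [287.4 234.9] [285 232   6   7  28]
side amber [315.2 116.1] [307 115  17   4  35]
side amber [260.2 141.8] [259 134   4  15  18]
side amber [314.6 136.3] [312 136   6   2   9]
side amber [262.5 159.1] [255 147  16  22 177]
side amber [317.3 173.1] [309 168  16  11 139]
side amber [271.8 183.1] [269 175   6  15  22]
side amber [274.9 191.4] [269 183  11  15  79]
side amber [289.4 232.2] [285 222  10  18  66]
side amber [304.2 280.6] [295 260  19  34 250]
side white [283.2 203.9] [ 245  115   80  185 7536]
side white [267. 173.] [264 172   7   3  16]
```

```bash
python3 - <<'E'
from h import *
T,D=grab('top');c=cal('top')
# known heights by apparent size; check with depth
for nm,p,b,h in((100,(225.8,237.1),(237.2,240.4),.162),(25,(287.4,234.9),(291.3,239.2),.110),(10,(352.9,232.6),(348.7,237),.088),(50,(416.9,232.2),(406.8,235.4),.135)):
    u,v=np.rint(p).astype(int); d=D[v-1:v+2,u-1:u+2]; d=np.median(d[d>0]) if (d>0).any() else 0
    o,r=ray('top',[p],c); print(nm,'depth pt',(o+r[0]*d).round(4),'plane',onz('top',[p],h-.007,c)[0].round(4),'bulb',onz('top',[b],h*.22,c)[0].round(4))
M=np.array([[.5919,.1625],[.6354,-.1048]])
for t in range(4): print((M[0]+(M[1]-M[0])*t/3).round(4))
for n,p,z in(('reagent',(180,160),.17),('jar',(452,176),.11)): print(n,onz('top',[p],z)[0])
s=env.get_state();q=s['orientation'];print(R.from_quat([q[1],q[2],q[3],q[0]]).as_matrix().round(3))
c=cal('wrist');Rt=R.from_quat([q[1],q[2],q[3],q[0]]).as_matrix();print(Rt.T@(c[2]-s['tcp_pos']),(Rt.T@c[3]).round(3),c[0][0,0])
E
```

```text
100 depth pt [0.4209 0.2609 0.1617] plane [0.4214 0.2626 0.155 ] bulb [0.4188 0.2563 0.0356]
25 depth pt [0.4286 0.091  0.1102] plane [0.4291 0.0916 0.103 ] bulb [0.421  0.0858 0.0242]
10 depth pt [ 0.4345 -0.1057  0.0875] plane [ 0.435  -0.1063  0.081 ] bulb [ 0.4258 -0.0982  0.0194]
50 depth pt [ 0.4292 -0.287   0.136 ] plane [ 0.4298 -0.2892  0.128 ] bulb [ 0.4275 -0.2828  0.0297]
[0.5919 0.1625]
[0.6064 0.0734]
[ 0.6209 -0.0157]
[ 0.6354 -0.1048]
reagent [0.64602782 0.39894399 0.17      ]
jar [ 0.60097281 -0.4115051   0.11      ]
[[-0.892  0.452 -0.   ]
 [ 0.452  0.892 -0.001]
 [ 0.    -0.001 -1.   ]]
[ 0.08377492 -0.00118147 -0.17583795] [[-0.     0.945  0.327]
 [ 1.     0.     0.   ]
 [ 0.     0.327 -0.945]] 307.60425899949024
```

Emit:
carry_out(
  steps=[
    [[0, 0, 10], [-4, -4.3, -2], 0],
    [[0, 0, 20], [-8, -8.7, -4], 0],
    [[0, 0, 30], [-12, -13, -5], 0],
    [[0, 0, 40], [-16, -17.4, -5], 0],
    [[0, 0, 50], [-20, -21.7, -5], 0],
    [[0, 0, 60], [-24, -26, -5], 0],
    [[0, 0, 63.1], [-28, -30.4, -5], 0],
    [[0, 0, 63.1], [-32, -34.7, -5], 100],
  ],
  force=25,
)

```text
clock: 1.25
tcp_pos: [0.3887, 0.057, 0.2485]
orientation: [0.0, 0.707, 0.707, 0.0]
wrist_force: [1.6, -0.6, -0.4]
finger_gap: 0.0695
grip_force: 0.0
```

Emit:
carry_out(
  steps=[
    [[0, 0, 0], [-4, 1.2, 1], 100],
    [[0, 0, 0], [-8, 2.4, 3], 120],
    [[0, 0, 0], [-12, 3.6, 5], 120],
    [[0, 0, 0], [-15, 4.4, 7], 120],
    [[0, 0, 0], [-16.4, 4.6, 8], 120],
    [[0, 0, 0], [-16.4, 4.6, 8], 120],
    [[0, 0, 0], [-16.4, 4.6, 8], 120],
    [[0, 0, 0], [-16.4, 4.6, 8], 120],
  ],
)

```text
clock: 2.25
tcp_pos: [0.4349, -0.1043, 0.1692]
orientation: [0.001, 0.706, 0.708, 0.0]
wrist_force: [-0.5, 0.2, 0.2]
finger_gap: 0.0451
grip_force: 0.0
```

```bash
python3 - <<'E'
from h import *
print(env.get_state()['tcp_pos']); c=cal('wrist'); im,d=grab('wrist','w1')
hsv=cv2.cvtColor(im,cv2.COLOR_RGB2HSV); m=((hsv[...,1]<45)&(hsv[...,2]>120)).astype(np.uint8)
n,l,s,cc=cv2.connectedComponentsWithStats(m)
for i in range(1,n):
    if 60<s[i][4]<20000:print(cc[i],s[i],onz('wrist',[cc[i]],.085,c))
E
```

```text
[ 0.43493232 -0.10426578  0.16917104]
[595.39013892 340.1126981 ] [ 552  285   88  115 5111] [[ 0.73821235 -0.28227509  0.085     ]]
[285.07757886 325.69991475] [ 265  288   44   67 1173] [[ 0.39705946 -0.25893117  0.085     ]]
[206.52086137 380.39703903] [179 352  44  48 743] [[ 0.30372854 -0.33835506  0.085     ]]
[636.05376344 386.32258065] [631 370   9  30  93] [[ 0.81254829 -0.35517101  0.085     ]]
```

View pics/w1.png

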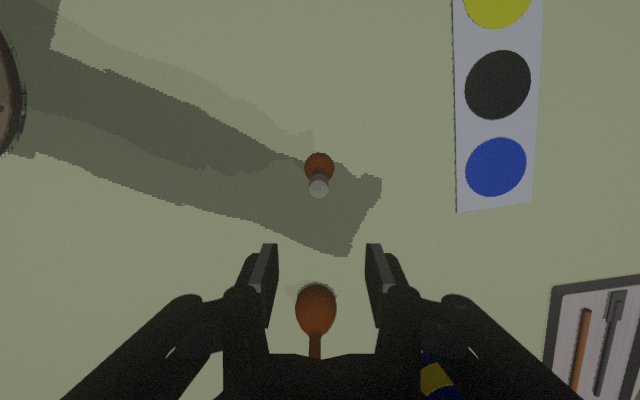

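Wrist view: flask 10's stopper is at (318,188), between the finger lines. The blue mark is at (496,167) and flask 50 is at (315,310).

```bash
cat >> h.py <<'E'
def mark(im,name):
    q=cv2.cvtColor(im,cv2.COLOR_RGB2HSV).astype(int)
    f=dict(red=((q[...,0]<6)|(q[...,0]>174))&(q[...,1]>170)&(q[...,2]>100),yellow=(q[...,0]>=24)&(q[...,0]<=34)&(q[...,1]>170)&(q[...,2]>90),blue=(q[...,0]>=105)&(q[...,0]<=128)&(q[...,1]>140)&(q[...,2]>90),black=(q[...,2]<62))[name].astype(np.uint8)
    n,l,s,c=cv2.connectedComponentsWithStats(f)
    return [(c[i].round(1),s[i].tolist(),onz('wrist',[c[i]],.004)[0].round(4)) for i in range(1,n) if 400<s[i][4]<9000]
def stop(im,d,p,top,r=16):
    """stopper: wrist depth points near the stopper top around pixel p"""
    K,D,o,M=c=cal('wrist'); u,v=np.meshgrid(np.arange(p[0]-r,p[0]+r+1),np.arange(p[1]-r,p[1]+r+1))
    u,v=u.ravel(),v.ravel(); ok=(u>=0)&(u<640)&(v>=0)&(v<400); u,v=u[ok],v[ok]
    _,rr=ray('wrist',np.c_[u,v],c); P=o+rr*d[v,u][:,None]
    t=P[(abs(P[:,2]-top)<.004)&(d[v,u]>0)]
    return len(t),((t.min(0)+t.max(0))/2).round(4),np.ptp(t,axis=0).round(4)
E
python3 - <<'E'
from h import *
im,d=grab('wrist')
for n in('blue','black'):print(n,mark(im,n))
print(stop(im,d,(318,188),.088), onz('wrist',[(318,188)],.088), im[188,318])
print(env.get_state()['tcp_pos'])
E
```

```text
blue [(array([495.5, 166.7]), [466, 138, 60, 58, 2723], array([ 0.635 , -0.1065,  0.004 ]))]
black [(array([12.4, 91.4]), [0, 21, 27, 136, 1888], array([ 0.1029, -0.0236,  0.004 ])), (array([497.4,  84.3]), [465, 50, 66, 69, 3512], array([ 0.6207, -0.0173,  0.004 ])), (array([605.6, 349.1]), [594, 300, 28, 96, 538], array([ 0.8537, -0.3811,  0.004 ])), (array([631.3, 368.5]), [618, 320, 22, 80, 714], array([ 0.908 , -0.4209,  0.004 ]))]
(318, array([ 0.4324, -0.1059,  0.0871]), array([0.0168, 0.0177, 0.0061])) [[ 0.43205169 -0.10520939  0.088     ]] [105 103  94]
[ 0.43490657 -0.10447286  0.16895988]
```

Emit:
carry_out(
  steps=[
    [[0, 0, 0], [-0.15, -0.25, 0], 120],
    [[0, 0, 0], [-0.15, -0.25, 4], 120],
    [[0, 0, 0], [-0.15, -0.25, 8], 120],
    [[0, 0, 0], [-0.15, -0.25, 10], 120],
    [[0, 0, 0], [-0.15, -0.25, 11], 120],
    [[0, 0, 0], [-0.15, -0.25, 11], 120],
    [[0, 0, 0], [-0.15, -0.25, 11], 220],
    [[0, 0, 0], [-0.15, -0.25, 11], 240],
  ],
  force=25,
)

```text
clock: 3.35
tcp_pos: [0.4329, -0.107, 0.0592]
orientation: [0.001, 0.707, 0.707, 0.0]
wrist_force: [-0.1, -0.1, -0.8]
finger_gap: 0.0096
grip_force: 0.0
```

Emit:
carry_out(
  steps=[
    [[0, 0, 0], [0, 0, 0], 240],
    [[0, 0, 0], [0, 0, 0], 240],
    [[0, 0, 0], [0, 0, 0], 240],
    [[0, 0, 0], [0, 0, 0], 240],
    [[0, 0, 0], [0, 0, -1], 240],
    [[0, 0, 0], [0, 0, -3], 240],
    [[0, 0, 0], [0, 0, -5], 240],
    [[0, 0, 0], [0, 0, -6], 240],
  ],
)

```text
clock: 4.35
tcp_pos: [0.4329, -0.1069, 0.1199]
orientation: [0.001, 0.707, 0.707, 0.0]
wrist_force: [0.3, 0.5, -0.0]
finger_gap: 0.005
grip_force: 0.0
```

```bash
python3 - <<'E'
from h import *
print(env.get_state()['tcp_pos']);im,d=grab('wrist','w2');print(mark(im,'blue'))
E
```

```text
[ 0.43290008 -0.10694137  0.11986974]
[(array([524.5, 175.8]), [490, 143, 70, 67, 3571], array([ 0.6365, -0.1068,  0.004 ]))]
```

View pics/w2.png

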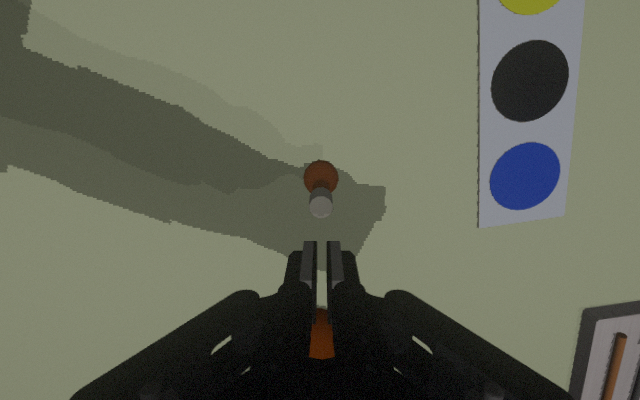

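The picture shows shut fingers with tips at (320,243) and the flask still standing with its stopper at (320,206), so the grasp missed. I'll check the stopper's position from here.

```bash
python3 - <<'E'
from h import *
s=env.get_state();im,d=grab('wrist');print(stop(im,d,(320,206),.088),s['tcp_pos'],s['joint_pos'])
K,D,o,M=cal('wrist')
for p in[(320,206),(320,195),(320,250),(310,250),(332,250),(310,290)]:
    _,r=ray('wrist',[p]);print(p,d[p[1],p[0]],(o+r[0]*d[p[1],p[0]]).round(4))
T,_=grab('top','t2');S,_=grab('side','s2')
cv2.imwrite('pics/s2c.png',cv2.resize(S[130:330,220:420,::-1],None,fx=3,fy=3))
E
```

```text
(449, array([ 0.4324, -0.1056,  0.0867]), array([0.0168, 0.0182, 0.0049])) [ 0.43331032 -0.10710625  0.12055486] [-4.22611935e-01  1.05003408e-01 -4.13352544e-01  1.04923182e+00
  1.09534917e-04  1.14743991e+00]
(320, 206) 0.2240561 [ 0.4321 -0.1059  0.0866]
(320, 195) 0.22088309 [ 0.4321 -0.0973  0.087 ]
(320, 250) 0.33581632 [ 0.4319 -0.1922 -0.0018]
(310, 250) 0.1455815 [ 0.4274 -0.0969  0.1665]
(332, 250) 0.14687715 [ 0.4379 -0.0976  0.1654]
(310, 290) 0.12354177 [ 0.4282 -0.1011  0.1913]
```

View pics/s2c.png

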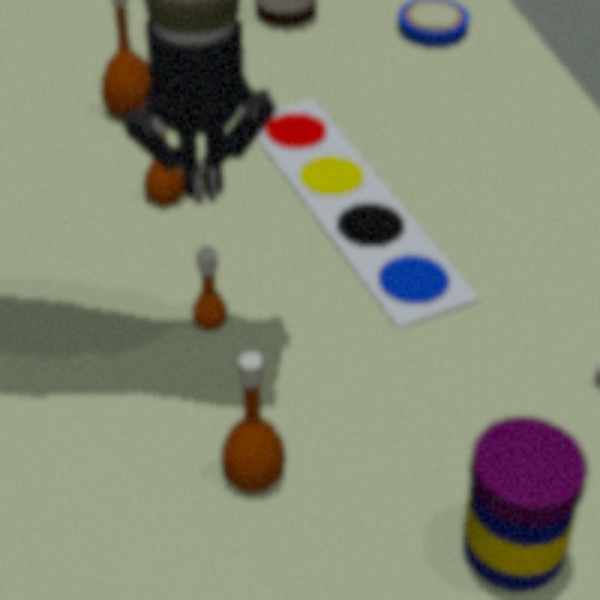

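```bash
python3 - <<'E'
from h import *
s=env.get_state();print(env.hold_point_z,s['finger_gap'])
for p in[(287,195.5),(291,195.5)]:
    o,r=ray('side',[p]);r=r[0];t=(-.107-o[1])/r[1];print((o+r*t).round(4))
im,d=grab('wrist');K,D,o,M=cal('wrist')
for u in(308,334):
  for v in range(236,262,3):
    _,r=ray('wrist',[(u,v)]);print(u,v,(o+r[0]*d[v,u]).round(4))
E
```

```text
0.0187 0.005160519532169776
[ 0.4319 -0.107   0.1535]
[ 0.4424 -0.107   0.1512]
308 236 [ 4.175e-01 -1.725e-01  3.000e-04]
308 239 [ 4.175e-01 -1.760e-01  3.000e-04]
308 242 [ 0.4249 -0.0966  0.1563]
308 245 [ 0.4251 -0.0968  0.1591]
308 248 [ 0.4252 -0.0968  0.1621]
308 251 [ 0.4253 -0.0969  0.1648]
308 254 [ 0.4254 -0.097   0.1674]
308 257 [ 0.4255 -0.0969  0.1703]
308 260 [ 0.4257 -0.0963  0.1738]
334 236 [ 0.4451 -0.1726  0.    ]
334 239 [ 0.4451 -0.1759  0.0005]
334 242 [ 0.438  -0.097   0.1555]
334 245 [ 0.4378 -0.0966  0.1594]
334 248 [ 0.4377 -0.0967  0.1623]
334 251 [ 0.4376 -0.0967  0.1651]
334 254 [ 0.4375 -0.0969  0.1676]
334 257 [ 0.4374 -0.0968  0.1703]
334 260 [ 0.4373 -0.0965  0.1734]
```

Depth and side view agree that the real fingertips sit about 34 mm above the reported TCP, so the fingers shut above the stopper. I'll go that much lower.

Emit:
carry_out(
  steps=[
    [[0, 0, 0], [0, 0, 0], 120],
    [[0, 0, 0], [0.1, -0.1, 0], 120],
    [[0, 0, 0], [0.1, -0.1, 0], 120],
    [[0, 0, 0], [0.1, -0.1, 0], 120],
    [[0, 0, 0], [0.1, -0.1, 3], 120],
    [[0, 0, 0], [0.1, -0.1, 6], 120],
    [[0, 0, 0], [0.1, -0.1, 8], 120],
    [[0, 0, 0], [0.1, -0.1, 9.5], 120],
  ],
)

```text
clock: 5.6
tcp_pos: [0.4307, -0.1054, 0.0223]
orientation: [-0.0, 0.707, 0.707, -0.0]
wrist_force: [-1.0, 0.4, 0.3]
finger_gap: 0.045
grip_force: 0.0
```

Emit:
carry_out(
  steps=[
    [[0, 0, 0], [0, 0, 0], 200],
    [[0, 0, 0], [0, 0, 0], 240],
    [[0, 0, 0], [0, 0, 0], 240],
    [[0, 0, 0], [0, 0, 0], 240],
    [[0, 0, 0], [0, 0, 0], 240],
    [[0, 0, 0], [0, 0, 0], 240],
    [[0, 0, 0], [0, 0, 0], 240],
    [[0, 0, 0], [0, 0, 0], 240],
  ],
)

```text
clock: 6.6
tcp_pos: [0.4312, -0.1056, 0.0233]
orientation: [-0.0, 0.707, 0.707, 0.0]
wrist_force: [0.1, -0.4, -0.2]
finger_gap: 0.017
grip_force: 24.4
```

Emit:
carry_out(
  steps=[
    [[0, 0, 0], [0, 0, -1], 240],
    [[0, 0, 0], [0, 0, -2.5], 240],
    [[0, 0, 0], [0, 0, -4], 240],
    [[0, 0, 0], [0, 1, -5], 240],
    [[0, 0, 0], [0, 3, -5], 240],
    [[0, 0, 0], [0, 6, -5], 240],
    [[0, 0, 0], [0, 9, -5], 240],
    [[0, 0, 0], [0, 12, -5], 240],
  ],
)

```text
clock: 7.6
tcp_pos: [0.5529, -0.1055, 0.0735]
orientation: [0.0, 0.707, 0.707, 0.0]
wrist_force: [-0.3, -1.0, 0.1]
finger_gap: 0.0171
grip_force: 24.4
```

Emit:
carry_out(
  steps=[
    [[0, 0, 0], [0, 3, 0], 240],
    [[0, 0, 0], [0, 5.5, 0], 240],
    [[0, 0, 0], [0, 7.5, 0], 240],
    [[0, 0, 0], [0, 8.2, 0], 240],
    [[0, 0, 0], [0, 8.4, 0], 240],
    [[0, 0, 0], [0, 8.4, 0], 240],
    [[0, 0, 0], [0, 8.4, 0], 240],
    [[0, 0, 0], [0, 8.4, 0], 240],
  ],
)

```text
clock: 8.6
tcp_pos: [0.6348, -0.1055, 0.0735]
orientation: [0.0, 0.707, 0.707, 0.0]
wrist_force: [-1.1, 0.1, 0.5]
finger_gap: 0.0172
grip_force: 24.4
```

```bash
python3 - <<'E'
from h import *
print(env.get_state()['tcp_pos']);im,d=grab('wrist','w3')
for n in('blue','black'):print(n,mark(im,n))
E
```

```text
[ 0.63477197 -0.10550492  0.07351877]
blue [(array([330.5, 176.5]), [282, 153, 81, 66, 2091], array([ 0.6424, -0.0925,  0.004 ]))]
black [(array([302.1,  79.2]), [257, 31, 92, 98, 7048], array([ 0.6204, -0.0167,  0.004 ]))]
```

View pics/w3.png

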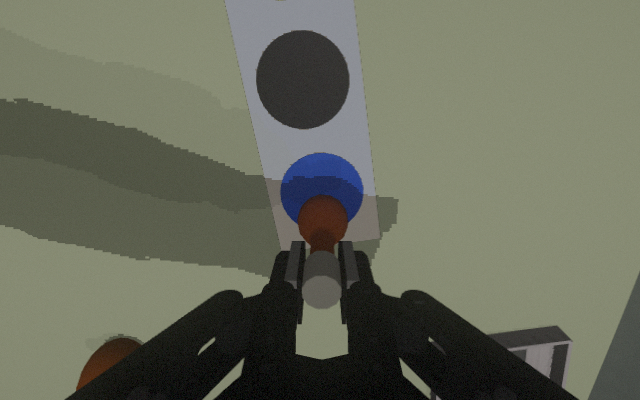

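The small flask hangs in the fingers with its bulb at (323,220), over the blue mark spanning columns 282–363, so it is well centred. Lowering it.

Emit:
carry_out(
  steps=[
    [[0, 0, 0], [0, 0, 1.5], 240],
    [[0, 0, 0], [0, 0, 3], 240],
    [[0, 0, 0], [0, 0, 4], 240],
    [[0, 0, 0], [0, 0, 4.4], 240],
    [[0, 0, 0], [0, 0, 4.5], 240],
    [[0, 0, 0], [0, 0, 4.6], 240],
    [[0, 0, 0], [0, 0, 4.6], 240],
    [[0, 0, 0], [0, 0, 4.6], 240],
  ],
)

```text
clock: 9.65
tcp_pos: [0.6354, -0.1055, 0.0277]
orientation: [0.0, 0.707, 0.707, 0.0]
wrist_force: [-0.9, 0.3, -0.1]
finger_gap: 0.0169
grip_force: 24.4
```

Emit:
carry_out(
  steps=[
    [[0, 0, 0], [0, 0, 0], 195],
    [[0, 0, 0], [0, 0, 0], 180],
    [[0, 0, 0], [0, 0, 0], 150],
    [[0, 0, 0], [0, 0, 0], 130],
    [[0, 0, 0], [0, 0, 0], 120],
    [[0, 0, 0], [0, 0, -2], 120],
    [[0, 0, 0], [0, 0, -5], 120],
    [[0, 0, 0], [0, 0, -9], 120],
  ],
)

```text
clock: 10.65
tcp_pos: [0.6342, -0.1052, 0.1171]
orientation: [-0.001, 0.707, 0.707, -0.001]
wrist_force: [0.7, 0.1, 0.1]
finger_gap: 0.0455
grip_force: 0.0
```

```bash
python3 - <<'E'
from h import *
print(env.get_state()['tcp_pos']);im,d=grab('wrist','w4')
for n in('blue','black','yellow'):print(n,mark(im,n))
E
```

```text
[ 0.63424667 -0.10523153  0.1171102 ]
blue [(array([328.2, 165.3]), [288, 145, 70, 64, 1601], array([ 0.6452, -0.0963,  0.004 ]))]
black [(array([305.9,  81.3]), [267, 40, 79, 83, 5065], array([ 0.6244, -0.0181,  0.004 ]))]
yellow []
```

View pics/w4.png

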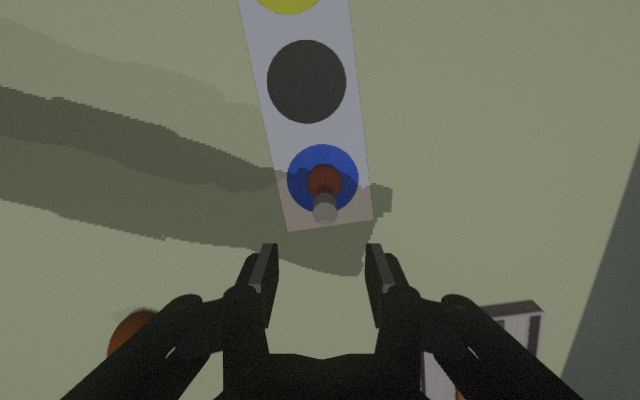

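Flask 10 stands at (324,185) on the blue mark, which spans columns 288–358. Next is flask 25.

Emit:
carry_out(
  steps=[
    [[0, 0, 0], [2, -2, -2], 120],
    [[0, 0, 0], [6, -6, -3], 120],
    [[0, 0, 0], [10, -10, -3], 120],
    [[0, 0, 0], [14, -15, -3], 120],
    [[0, 0, 0], [18, -19, -3], 120],
    [[0, 0, 0], [19.6, -20.8, -3], 120],
    [[0, 0, 0], [19.6, -20.8, -3], 120],
    [[0, 0, 0], [19.6, -20.8, -3], 120],
  ],
)

```text
clock: 11.7
tcp_pos: [0.4285, 0.0899, 0.1476]
orientation: [0.001, 0.707, 0.707, 0.001]
wrist_force: [-0.3, -0.5, -0.0]
finger_gap: 0.0451
grip_force: 0.0
```

```bash
cat >> h.py <<'E'
def find(top):
    s=env.get_state();im,d=grab('wrist')
    from numpy import newaxis
    K,D,o,M=c=cal('wrist'); q=s['tcp_pos']
    # project expected stopper top (below TCP), then search depth points at that height near tool axis
    u,v=np.meshgrid(np.arange(640),np.arange(60,300)); u,v=u.ravel(),v.ravel()
    _,rr=ray('wrist',np.c_[u,v],c); P=o+rr*d[v,u][:,None]
    k=(abs(P[:,2]-top)<.004)&(np.hypot(P[:,0]-q[0],P[:,1]-q[1])<.03)&(d[v,u]>0); t=P[k]
    print('tcp',q.round(4),'stopper',len(t),((t.min(0)+t.max(0))/2).round(4),np.ptp(t,axis=0).round(4))
    return im,d
E
python3 - <<'E'
from h import *
find(.110)
E
```

```text
tcp [0.4285 0.0899 0.1476] stopper 438 [0.4272 0.088  0.1089] [0.0173 0.0175 0.0058]
```

Emit:
carry_out(
  steps=[
    [[0, 0, 0], [-0.2, -0.1, 0], 120],
    [[0, 0, 0], [-0.2, -0.1, 3], 120],
    [[0, 0, 0], [-0.2, -0.1, 6], 120],
    [[0, 0, 0], [-0.2, -0.1, 8.5], 120],
    [[0, 0, 0], [-0.2, -0.1, 9.8], 120],
    [[0, 0, 0], [-0.2, -0.1, 10.2], 120],
    [[0, 0, 0], [-0.2, -0.1, 10.2], 180],
    [[0, 0, 0], [-0.2, -0.1, 10.2], 240],
  ],
)

```text
clock: 12.75
tcp_pos: [0.4269, 0.0884, 0.0462]
orientation: [0.001, 0.707, 0.707, 0.001]
wrist_force: [0.8, -0.5, -0.3]
finger_gap: 0.0173
grip_force: 24.4
```

Emit:
carry_out(
  steps=[
    [[0, 0, 0], [0, 0, 0], 240],
    [[0, 0, 0], [0, 0, 0], 240],
    [[0, 0, 0], [0, 0, 0], 240],
    [[0, 0, 0], [0, 0, 0], 240],
    [[0, 0, 0], [0, 0, -1], 240],
    [[0, 0, 0], [0, 0, -2.5], 240],
    [[0, 0, 0], [0, 0, -4], 240],
    [[0, 0, 0], [0, 0, -5], 240],
  ],
)

```text
clock: 13.75
tcp_pos: [0.4259, 0.0884, 0.0961]
orientation: [0.0, 0.707, 0.707, 0.0]
wrist_force: [-0.8, 0.1, 0.0]
finger_gap: 0.0168
grip_force: 24.5
```

Emit:
carry_out(
  steps=[
    [[0, 0, 0], [-0.5, 1, 0], 240],
    [[0, 0, 0], [-2, 4, 0], 240],
    [[0, 0, 0], [-4, 7, 0], 240],
    [[0, 0, 0], [-6, 10.5, 0], 240],
    [[0, 0, 0], [-8, 14, 0], 240],
    [[0, 0, 0], [-9.5, 17, 0], 240],
    [[0, 0, 0], [-10.3, 19, 0], 240],
    [[0, 0, 0], [-10.5, 19.4, 0], 240],
  ],
)

```text
clock: 14.75
tcp_pos: [0.621, -0.0175, 0.0939]
orientation: [-0.0, 0.707, 0.707, -0.0]
wrist_force: [0.7, 0.7, -1.0]
finger_gap: 0.0171
grip_force: 24.5
```

Emit:
carry_out(
  steps=[
    [[0, 0, 0], [0, 0, 0], 240],
    [[0, 0, 0], [0, 0, 1.5], 240],
    [[0, 0, 0], [0, 0, 3], 240],
    [[0, 0, 0], [0, 0, 4], 240],
    [[0, 0, 0], [0, 0, 4.4], 240],
    [[0, 0, 0], [0, 0, 4.5], 240],
    [[0, 0, 0], [0, 0, 4.55], 240],
    [[0, 0, 0], [0, 0, 4.6], 240],
  ],
)

```text
clock: 15.75
tcp_pos: [0.6206, -0.0165, 0.05]
orientation: [0.0, 0.707, 0.707, 0.0]
wrist_force: [0.1, 0.0, 3.5]
finger_gap: 0.0173
grip_force: 24.9
```

Emit:
carry_out(
  steps=[
    [[0, 0, 0], [0, 0, 0], 195],
    [[0, 0, 0], [0, 0, 0], 180],
    [[0, 0, 0], [0, 0, 0], 150],
    [[0, 0, 0], [0, 0, 0], 130],
    [[0, 0, 0], [0, 0, 0], 120],
    [[0, 0, 0], [0, 0, -3], 120],
    [[0, 0, 0], [0, 0, -8], 120],
    [[0, 0, 0], [0, 0, -12], 120],
  ],
)

```text
clock: 16.75
tcp_pos: [0.6203, -0.0165, 0.1711]
orientation: [0.0, 0.707, 0.707, 0.0]
wrist_force: [0.6, 0.5, 0.7]
finger_gap: 0.0452
grip_force: 0.0
```

Emit:
carry_out(
  steps=[
    [[0, 0, 0], [-2, -1, 0], 120],
    [[0, 0, 0], [-6, -4, 0], 120],
    [[0, 0, 0], [-11, -8, 0], 120],
    [[0, 0, 0], [-16, -12, 0], 120],
    [[0, 0, 0], [-20, -15, 0], 120],
    [[0, 0, 0], [-24, -18, 0], 120],
    [[0, 0, 0], [-26.8, -19.3, 0], 120],
    [[0, 0, 0], [-26.8, -19.3, 0], 120],
  ],
)

```text
clock: 17.75
tcp_pos: [0.4254, -0.2863, 0.1683]
orientation: [-0.001, 0.708, 0.706, -0.0]
wrist_force: [1.3, 0.0, 0.2]
finger_gap: 0.0453
grip_force: 0.0
```

```bash
python3 - <<'E'
from h import *
find(.135)
E
```

```text
tcp [ 0.4254 -0.2863  0.1683] stopper 456 [ 0.4286 -0.2867  0.134 ] [0.0177 0.0183 0.0058]
```

Emit:
carry_out(
  steps=[
    [[0, 0, 0], [-0.1, 0.15, 0], 120],
    [[0, 0, 0], [-0.1, 0.15, 3], 120],
    [[0, 0, 0], [-0.1, 0.15, 6], 120],
    [[0, 0, 0], [-0.1, 0.15, 8.5], 120],
    [[0, 0, 0], [-0.1, 0.15, 9.6], 120],
    [[0, 0, 0], [-0.1, 0.15, 10], 120],
    [[0, 0, 0], [-0.1, 0.15, 10], 180],
    [[0, 0, 0], [-0.1, 0.15, 10], 240],
  ],
)

```text
clock: 18.8
tcp_pos: [0.4293, -0.2861, 0.0702]
orientation: [0.001, 0.707, 0.707, 0.0]
wrist_force: [-0.4, -0.4, -0.0]
finger_gap: 0.0172
grip_force: 24.4
```

Emit:
carry_out(
  steps=[
    [[0, 0, 0], [0, 0, 0], 240],
    [[0, 0, 0], [0, 0, 0], 240],
    [[0, 0, 0], [0, 0, 0], 240],
    [[0, 0, 0], [0, 0, -1], 240],
    [[0, 0, 0], [0, 0, -3], 240],
    [[0, 0, 0], [0, 0, -6], 240],
    [[0, 0, 0], [0, 0, -9], 240],
    [[0, 0, 0], [0, 0, -11], 240],
  ],
)

```text
clock: 19.8
tcp_pos: [0.4289, -0.2858, 0.1809]
orientation: [0.0, 0.707, 0.707, 0.0]
wrist_force: [-0.1, -0.3, -0.8]
finger_gap: 0.017
grip_force: 24.6
```

```bash
python3 - <<'E'
from h import *
for i in range(3):print(env.get_state()['tcp_pos']); T,_=grab('top')
E
```

```text
[ 0.42891397 -0.28575706  0.18093394]
[ 0.42981825 -0.28657175  0.183263  ]
[ 0.42979386 -0.28653741  0.18170682]
```

Emit:
carry_out(
  steps=[
    [[0, 0, 0], [1, 0, 0], 240],
    [[0, 0, 0], [4, 0, 0], 240],
    [[0, 0, 0], [8, 0, 0], 240],
    [[0, 0, 0], [12.5, 0, 0], 240],
    [[0, 0, 0], [17, 0, 0], 240],
    [[0, 0, 0], [21.5, 1, 0], 240],
    [[0, 0, 0], [26, 3, 0], 240],
    [[0, 0, 0], [30, 6, 0], 240],
  ],
)

```text
clock: 20.95
tcp_pos: [0.4872, 0.0167, 0.1783]
orientation: [-0.001, 0.707, 0.708, -0.001]
wrist_force: [0.8, -1.5, -0.4]
finger_gap: 0.0172
grip_force: 24.6
```

Emit:
carry_out(
  steps=[
    [[0, 0, 0], [3, 3, 0], 240],
    [[0, 0, 0], [5, 6, 0], 240],
    [[0, 0, 0], [5.8, 9, 0], 240],
    [[0, 0, 0], [5.9, 11, 1], 240],
    [[0, 0, 0], [5.9, 11.7, 3], 240],
    [[0, 0, 0], [5.9, 11.7, 5], 240],
    [[0, 0, 0], [5.9, 11.7, 6], 240],
    [[0, 0, 0], [5.9, 11.7, 6], 240],
  ],
)

```text
clock: 21.95
tcp_pos: [0.6041, 0.0738, 0.1179]
orientation: [-0.001, 0.707, 0.707, -0.001]
wrist_force: [-0.4, -0.3, -1.1]
finger_gap: 0.0176
grip_force: 24.6
```

```bash
python3 - <<'E'
from h import *
print(env.get_state()['tcp_pos']);im,d=grab('wrist','w5')
for n in('yellow','red'):print(n,mark(im,n))
E
```

```text
[0.60408842 0.07381643 0.11793948]
yellow []
red []
```

View pics/w5.png

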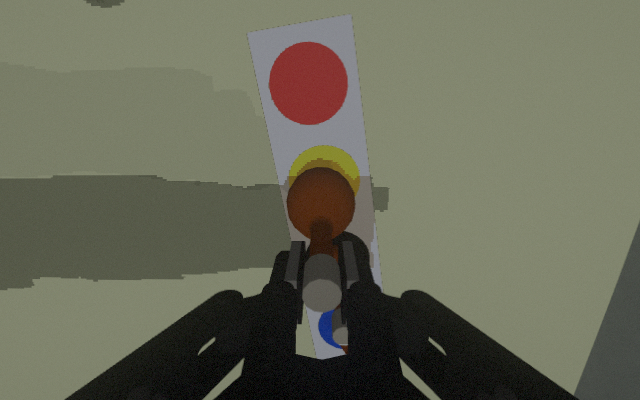

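The flask 50 bulb at (321,203) is over the yellow mark (columns 288–359). Red is clear at (309,83).

```bash
python3 - <<'E'
from h import *
for i in range(2):
    s=env.get_state();im,d=grab('wrist');r=im.astype(int);m=((r[...,0]>120)&(r[...,1]<90)&(r[...,2]<90)).astype(np.uint8);m[140:]=0
    n,l,st,c=cv2.connectedComponentsWithStats(m);i=1+st[1:,4].argmax();print(s['tcp_pos'].round(4),c[i],st[i],onz('wrist',[c[i]],.004))
E
```

```text
[0.6049 0.0737 0.119 ] [306.7862776   82.68257098] [ 268   42   79   82 5072] [[0.59247527 0.16066885 0.004     ]]
[0.6055 0.0737 0.1197] [305.95579782  82.66620416] [ 267   42   79   82 5045] [[0.592187   0.16062953 0.004     ]]
```

Emit:
carry_out(
  steps=[
    [[0, 0, 0], [-0.1, 0.1, 0], 240],
    [[0, 0, 0], [-0.1, 0.1, 1.5], 240],
    [[0, 0, 0], [-0.1, 0.1, 3], 240],
    [[0, 0, 0], [-0.1, 0.1, 4], 240],
    [[0, 0, 0], [-0.1, 0.1, 4.4], 240],
    [[0, 0, 0], [-0.1, 0.1, 4.5], 240],
    [[0, 0, 0], [-0.1, 0.1, 4.55], 240],
    [[0, 0, 0], [-0.1, 0.1, 4.6], 240],
  ],
)

```text
clock: 23.1
tcp_pos: [0.6069, 0.0725, 0.0741]
orientation: [0.0, 0.707, 0.707, 0.0]
wrist_force: [-2.1, 0.1, 6.3]
finger_gap: 0.0173
grip_force: 25.3
```

Emit:
carry_out(
  steps=[
    [[0, 0, 0], [0, 0, 0], 195],
    [[0, 0, 0], [0, 0, 0], 180],
    [[0, 0, 0], [0, 0, 0], 150],
    [[0, 0, 0], [0, 0, 0], 130],
    [[0, 0, 0], [0, 0, 0], 120],
    [[0, 0, 0], [0, 0, -3], 120],
    [[0, 0, 0], [0, 0, -8], 120],
    [[0, 0, 0], [0, 0, -12], 120],
  ],
)

```text
clock: 24.1
tcp_pos: [0.6067, 0.0725, 0.1951]
orientation: [0.0, 0.707, 0.707, 0.0]
wrist_force: [0.4, -1.0, 0.2]
finger_gap: 0.0449
grip_force: 0.0
```

Emit:
carry_out(
  steps=[
    [[0, 0, 0], [2, -2, 0], 120],
    [[0, 0, 0], [6, -6, 0], 120],
    [[0, 0, 0], [10, -10, 0], 120],
    [[0, 0, 0], [14, -14, 0], 120],
    [[0, 0, 0], [17, -17, 0], 120],
    [[0, 0, 0], [18.6, -18.6, 0], 120],
    [[0, 0, 0], [18.6, -18.6, 0], 120],
    [[0, 0, 0], [18.6, -18.6, 0], 120],
  ],
)

```text
clock: 25.1
tcp_pos: [0.4209, 0.2581, 0.1934]
orientation: [0.0, 0.707, 0.707, 0.0]
wrist_force: [-0.1, -0.5, 0.4]
finger_gap: 0.0451
grip_force: 0.0
```

```bash
python3 - <<'E'
from h import *
find(.162);find(.162)
E
```

```text
tcp [0.4209 0.2581 0.1934] stopper 461 [0.4204 0.2572 0.1609] [0.0168 0.0173 0.0058]
tcp [0.4211 0.2579 0.1933] stopper 465 [0.4202 0.2571 0.1611] [0.0176 0.0175 0.0061]
```

Grasp height for flask 100 is a TCP z of about 0.097, so 9.7 cm down.

Emit:
carry_out(
  steps=[
    [[0, 0, 0], [-0.1, -0.1, 0], 120],
    [[0, 0, 0], [-0.1, -0.1, 3], 120],
    [[0, 0, 0], [-0.1, -0.1, 6], 120],
    [[0, 0, 0], [-0.1, -0.1, 8.5], 120],
    [[0, 0, 0], [-0.1, -0.1, 9.3], 120],
    [[0, 0, 0], [-0.1, -0.1, 9.7], 120],
    [[0, 0, 0], [-0.1, -0.1, 9.7], 180],
    [[0, 0, 0], [-0.1, -0.1, 9.7], 240],
  ],
)

```text
clock: 26.2
tcp_pos: [0.4202, 0.2577, 0.0973]
orientation: [0.0, 0.707, 0.707, 0.001]
wrist_force: [0.0, -0.1, -0.3]
finger_gap: 0.0171
grip_force: 24.4
```

Emit:
carry_out(
  steps=[
    [[0, 0, 0], [0, 0, 0], 240],
    [[0, 0, 0], [0, 0, 0], 240],
    [[0, 0, 0], [0, 0, 0], 240],
    [[0, 0, 0], [0, 0, 0], 240],
    [[0, 0, 0], [0, 0, -1], 240],
    [[0, 0, 0], [0, 0, -2.5], 240],
    [[0, 0, 0], [0, 0, -4], 240],
    [[0, 0, 0], [0, 0, -5], 240],
  ],
)

```text
clock: 27.2
tcp_pos: [0.4199, 0.2576, 0.1478]
orientation: [0.0, 0.707, 0.707, 0.001]
wrist_force: [-0.0, 0.5, -1.4]
finger_gap: 0.017
grip_force: 24.6
```

Emit:
carry_out(
  steps=[
    [[0, 0, 0], [0, 1, 0], 240],
    [[0, 0, 0], [-1, 3.5, 0], 240],
    [[0, 0, 0], [-2.5, 7, 0], 240],
    [[0, 0, 0], [-4.5, 10.5, 0], 240],
    [[0, 0, 0], [-6.5, 14, 0], 240],
    [[0, 0, 0], [-8.5, 16.4, 0], 240],
    [[0, 0, 0], [-9.5, 17.25, 0], 240],
    [[0, 0, 0], [-9.6, 17.25, 0], 240],
  ],
)

```text
clock: 28.2
tcp_pos: [0.5919, 0.1609, 0.1456]
orientation: [-0.001, 0.707, 0.707, -0.0]
wrist_force: [0.4, 0.3, -0.7]
finger_gap: 0.0174
grip_force: 24.6
```

Emit:
carry_out(
  steps=[
    [[0, 0, 0], [0, 0, 0], 240],
    [[0, 0, 0], [0, 0, 0], 240],
    [[0, 0, 0], [0, 0, 1], 240],
    [[0, 0, 0], [0, 0, 2], 240],
    [[0, 0, 0], [0, 0, 3], 240],
    [[0, 0, 0], [0, 0, 3.5], 240],
    [[0, 0, 0], [0, 0, 3.5], 240],
    [[0, 0, 0], [0, 0, 3.5], 240],
  ],
)

```text
clock: 29.2
tcp_pos: [0.5922, 0.1615, 0.1116]
orientation: [0.0, 0.707, 0.707, 0.0]
wrist_force: [0.2, 0.3, -0.6]
finger_gap: 0.0169
grip_force: 24.6
```

```bash
python3 - <<'E'
from h import *
print(env.get_state()['tcp_pos']);im,d=grab('wrist','w6')
E
```

```text
[0.59222666 0.16147992 0.11158444]
```

View pics/w6.png

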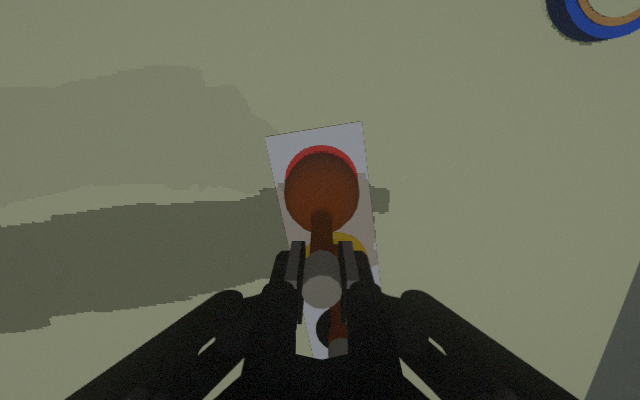

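Flask 100's bulb at (322,192) is over the red mark, and flask 50 is visible beyond it. Lowering the last 11 mm and releasing.

Emit:
carry_out(
  steps=[
    [[0, 0, 0], [0, 0, 0.4], 240],
    [[0, 0, 0], [0, 0, 0.8], 240],
    [[0, 0, 0], [0, 0, 0.9], 240],
    [[0, 0, 0], [0, 0, 1], 240],
    [[0, 0, 0], [0, 0, 1.05], 240],
    [[0, 0, 0], [0, 0, 1.1], 240],
    [[0, 0, 0], [0, 0, 1.1], 240],
    [[0, 0, 0], [0, 0, 1.1], 240],
  ],
)

```text
clock: 30.25
tcp_pos: [0.5924, 0.1616, 0.1013]
orientation: [0.0, 0.707, 0.707, 0.001]
wrist_force: [-0.9, -0.1, 5.3]
finger_gap: 0.0172
grip_force: 25.1
```

Emit:
carry_out(
  steps=[
    [[0, 0, 0], [0, 0, 0], 195],
    [[0, 0, 0], [0, 0, 0], 180],
    [[0, 0, 0], [0, 0, 0], 150],
    [[0, 0, 0], [0, 0, 0], 130],
    [[0, 0, 0], [0, 0, 0], 120],
    [[0, 0, 0], [0, 0, -3], 120],
    [[0, 0, 0], [0, 0, -8], 120],
    [[0, 0, 0], [0, 0, -12], 120],
  ],
)

```text
clock: 31.25
tcp_pos: [0.5921, 0.1615, 0.2222]
orientation: [0.0, 0.707, 0.707, 0.0]
wrist_force: [0.6, 0.2, -0.4]
finger_gap: 0.0452
grip_force: 0.0
```

Emit:
carry_out(
  steps=[
    [[0, 0, 0], [0, -3, 0], 120],
    [[0, 0, 0], [0, -6, 0], 120],
    [[0, 0, 0], [2, -10, 0], 120],
    [[0, 0, 0], [4, -14, 0], 120],
    [[0, 0, 0], [6, -17, 0], 120],
    [[0, 0, 0], [8, -17, 0], 120],
    [[0, 0, 0], [10, -17, 0], 120],
    [[0, 0, 0], [10, -17, 0], 120],
  ],
)

```text
clock: 32.25
tcp_pos: [0.4217, 0.2623, 0.2204]
orientation: [0.0, 0.706, 0.708, 0.0]
wrist_force: [-0.4, -0.5, 0.4]
finger_gap: 0.0453
grip_force: 0.0
```

```bash
python3 - <<'E'
from h import *
T,D=grab('top');S,_=grab('side');c=cal('top')
u,v=np.meshgrid(np.arange(210,400),np.arange(140,215));u,v=u.ravel(),v.ravel();o,r=ray('top',np.c_[u,v],c);P=o+r*D[v,u][:,None]
for h,x,y in((.166,.592,.1615),(.139,.6065,.0725),(.114,.6205,-.0166),(.092,.635,-.1057)):
    k=(abs(P[:,2]-h)<.006)&(np.hypot(P[:,0]-x,P[:,1]-y)<.03);t=P[k];print(h,k.sum(),((t.min(0)+t.max(0))/2).round(4),'want',x,y)
cv2.imwrite('pics/fin.png',np.vstack([cv2.resize(T[140:220,210:410,::-1],(700,280)),cv2.resize(S[80:340,220:460,::-1],(277,300)).repeat(1,0) if 0 else cv2.copyMakeBorder(cv2.resize(S[80:340,220:460,::-1],(277,300)),0,0,0,423,0)]))
E
```

```text
0.166 31 [0.5913 0.1631 0.1652] want 0.592 0.1615
0.139 30 [0.6053 0.0732 0.1386] want 0.6065 0.0725
0.114 27 [ 0.62   -0.0162  0.1133] want 0.6205 -0.0166
0.092 28 [ 0.6367 -0.1038  0.0919] want 0.635 -0.1057
```

View pics/fin.png

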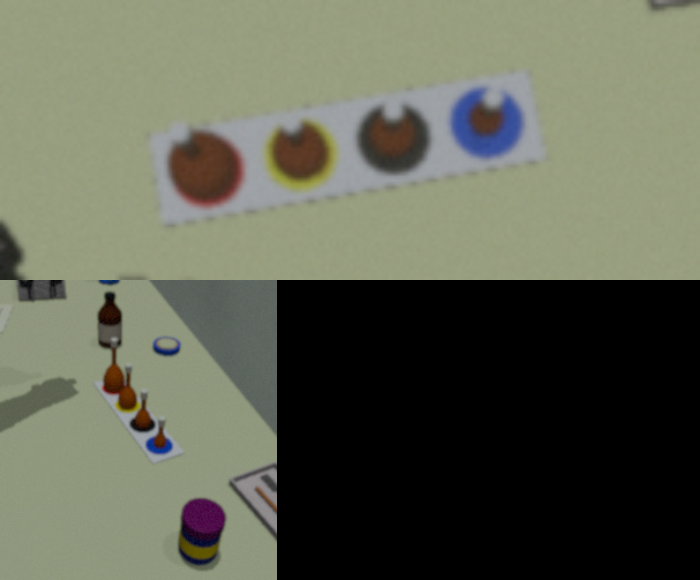

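All four flasks stand on the strip, within about 2 mm of the mark centres, in order of height from blue to red. The bottle and jar have not moved.

```bash
python3 -c "
from workcell import env
print(env.hand_in())"
```

```text
the job is handed in; nothing more can be done
None
```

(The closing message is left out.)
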